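# Show the bearing's underside to the inspection camera

## Robot

A 6-joint arm with a two-finger parallel gripper is mounted at the origin on a cart in front of the work surface, level with it; the furniture and walls round the work are solid. World frame = base frame: x ahead of the robot, y to its left, z up, the work surface at z = 0. Lengths are in mm, angles in rad, forces in N, time in s.
With the tool pointing down it reaches from about 425 to 925 mm from the base axis. Payload 12.5 kg.
Tool frame: the origin (TCP) lies midway between the tips of the shut fingers; the grasp point (between the pads) lies 19 mm behind it; z points along the fingers, y is the line along which they close (so a half turn about z gives the same grasp; the last joint's range is limited). The gripper opens to 85 mm and grips with 20 to 120 N. Pads are 22 mm wide; open, the fingers measure 114 mm over their backs; the gripper's body (76 mm by 85 mm) begins 54 mm behind the grasp point. The pads swing forward as they close: fully open they stand 13 mm farther back than shut.
Start: joints at [1.235, 0.491, 1.559, -0, 1.092, -0.106], TCP at [142.345, 608.591, 231.327] pointing down, gripper open.
Joint ranges: [-3.1, 3.1], [-0.84, 2.19], [0.05, 2.79], [-1.13, 4.28], [0.06, 2.93], [-2.69, 2.69]. Speed limits (rad/s): [2.22, 2.22, 2.79, 3.14, 3.14, 3.14].

## Interface

Orientations are given as a unit quaternion [w, x, y, z].
In Python, from station import env gives the robot as it stands.
- The arm moves only by the tool arm_command, never from a script. Its argument "motion" is a list of rows, each an object with "dp": the shift along the tool's x, y, z each as a share of 12 cm, from -1 to 1, a list of three; "delta_rot": the turn, a rotation vector about the tool's x, y, z each as a share of 1.5 rad, from -1 to 1, a list of three; "jaw": the opening, from 0 (shut) to 1 (fully open). A call has exactly 10 rows; each row shifts and turns the commanded pose from where the row before left it, along the tool's axes as they then stand; what a row does not reach is not made up. A row lasts 1/10 s, in which the tool goes at most 50 mm and 8.59 degrees, less where a joint would pass 70% of its speed; a pose out of reach is approached as far as the arm can. A call with a number of a shift or a turn outside -1 to 1 is refused whole. A call with a gripper value outside its range is refused whole. The fingers move at their own pace and stop on an object; "grip_force" is the grip in N (left out, the last holds). Time passes only in rows, so rows that do not move let the fingers close, or fill a call up. It gives the time, the measured TCP pose, the force, the opening and the grip force at its end, in the units of the state.
- env.get_obs(): the state, without advancing time (a new reading comes with each control period).
- env.read_camera(name): name is "scene" or "top" or "wrist"; returns a dict with "frame" (400x640x3 uint8, blue, green, red), "fx", "fy", "cx", "cy" (pixels), "view" (4x4, takes a point from world to camera coordinates). Camera axes: x right, y down, z forward; pixel columns grow to the right and rows downward; lengths in mm; the calibration is good to about 2 mm. A picture is of the moment at which its call begins. There is no depth.
- env.close_job(): hands the job in; it is judged then, once.
The state is a dict: "t": time; "joint_pos": joint angles; "joint_velocities": joint speeds; "effort": joint torques, N m; "tool_pos": TCP position; "eef_rot": TCP orientation; "contact_force": force on the tool from outside, world axes, zero at the start; "torque": the same for the moment, N m; "gripper_width": finger opening in mm; "finger_force": force on a finger pad.
Only numpy, scipy, OpenCV 4.12 (cv2) and the standard library are available. Lean on these libraries where they do the work, as an engineer would, in place of code of your own. Each camera call takes 0.05 s, during which the arm holds its last target. There are 200 camera calls.

## Task

Unlock the bearing nest by pulling its black knob out until the bolt clicks into its out position, and leave it out. Then lift the bearing out of the nest and hold it up to the inspection camera, its underside (the face it sat on) square to the lens and centred on the lens axis 12 cm in front of the glass. Finish holding it still there in the gripper; do not touch the camera, and leave the other parts on the counter where they are.

Things in the scene. Friction and masses are not known exactly. Their poses are not given: they have to be found in the camera images.
- bearing: Steel ball bearing, a ring 52 mm in outer diameter and 15 mm thick, 0.11 kg, lying flat in the nest. Origin: centre of its underside; z is its axis, up out of the nest at the start. Its rim is free for the fingers at the nest's +y and -y sides.
- nest: Fixed bearing nest. Origin: on the counter under the bearing seat's centre; z up; -x (knob side) faces roughly the robot. Base plate x -76..49, y -42..42, 8 mm thick. Guide block x -75..-40, 40 mm wide, 64 mm high, a brass cap on it to z = 72 mm.
- seat (a point): Centre of the top of the nest's aluminium seat, 30 mm above the counter; the bearing fills z = 30..45 mm. Seat 72 mm (nest x) by 40 mm (nest y); four 8 mm dowels at x = +-28, y = +-13 mm stand 10 mm above it round the rim (1 mm play). Under the rim's +y and -y sides it is free down to the base plate. Axes as the nest's.
- tongue_tip (a point): Tip of the lock bolt's steel tongue, 16 mm wide, z = 47..55 mm above the counter; it reaches from the guide block over the bearing. At nest x = -12 mm when home (the bearing cannot be lifted), at x = -37 mm when out (clear of the bearing).
- lock_knob (a joint): Lock bolt with its knob, m: 0 = home (locked, start), 0.025 = fully out (unlocked, at its stop). It slides along the nest's -x direction. A spring detent holds it at either end: it takes about 6 N to pull it past the middle (0.0125), after which it snaps out to the stop and stays there.
- knob_grip (a point): Centre of the black knob's grip on its level axis (along nest x), 51 mm above the counter, 95 mm from the nest's origin towards its -x when home; moves with the knob. The grip is a cylinder 22 mm in diameter, 30 mm long, with a flange 28 mm in diameter, 6 mm thick at its outer (-x) end. Axes as the nest's.
- camera_stand: Fixed stand of the inspection camera: base plate 110 x 100 x 10 mm with two upright cheeks, top at 88 mm; a grey camera body sits between the cheeks with a black lens that slants up and towards the stand's -x, roughly towards the robot. Origin: on the counter top near the middle of the base plate; z up.
- lens (a point): Centre of the front glass of the lens (barrel 38 mm in diameter), 105 mm above the counter. Its z axis is the lens axis, pointing out of the lens: 25 degrees (0.436 rad) from straight up, leaning towards the stand's -x. Nothing else of the camera is higher than 125 mm.
- focus (a point): The point on the lens axis 120 mm in front of the glass, about 214 mm above the counter, in empty air: where the centre of the bearing's underside is to be held. Axes as lens (z is the lens axis, away from the camera); with the underside facing the lens the bearing's z axis points along this z.
- nut_m16: Bystander: black M16 nut, 24 x 28 x 14 mm, lying on the counter between nest and camera, nearest the robot. Origin: centre of its underside.
- adapter_2: Bystander: brass hydraulic adapter 38 x 33 x 60 mm standing on the counter between nest and camera. Origin: centre of its underside.
- bolt_m16: Bystander: M16 bolt standing on its head, 24 x 28 x 80 mm, on the counter between nest and camera, farthest from the robot. Origin: centre of its underside.
Mind the look-alikes: they are no part of the job. What is shaped like the camera_stand but brown or green is not meant.

How it is judged:
By the outcome, as a careful person would: the job done as asked, in the order asked, and still so for the second after the job is handed in, while the arm keeps its last pose, push and grip.
It also fails if it takes over 53 s, if anything falls off the work surface, if the arm or the gripper's body presses on something with over 40 N, if the wrist force passes 120 N, or if a joint passes its speed limit or range.

## Working session

There is one attempt and no reset: what is moved stays moved. The work goes in short steps, Python scripts to look and compute and a tool call to move; the robot and the scene stay as the last step left them, time stands still between calls to the robot, and variables do not carry over. Pictures are saved under pics/ and viewed, at most 10 in all, crops included, and the job is handed in when it is done.

Besides the shell and the picture viewer there is one more tool, called after "Emit:" in YAML: its name, and indented under it one key for each argument. arm_command: Moves the arm, as the interface text tells. Its arguments: {"type":"object","properties":{"motion":{"type":"array"},"grip_force":{"type":"number"}},"required":["motion"]}

```bash
mkdir -p pics; ls
python3 - <<'E'
from station import env
import cv2,numpy as np
for n in ("scene","top"):
    d=env.read_camera(n); cv2.imwrite(f"pics/{n}0.png",d["frame"]); print(n,d["fx"],d["fy"],d["cx"],d["cy"],np.array(d["view"]).round(4).tolist())
print(env.get_obs())
E
```

```text
pics
scene 362.6346959680185 362.6346959680185 321.1650920381978 197.21353806997232 [[0.6497, -0.7602, -0.0003, -374.1041], [-0.3863, -0.3298, -0.8614, 362.0816], [0.6548, 0.5597, -0.5079, 687.8022], [0.0, 0.0, 0.0, 1.0]]
top 489.57318492708777 489.57318492708777 318.91282195355745 200.2432677686857 [[0.2185, -0.9758, -0.0062, -105.4924], [-0.8577, -0.189, -0.4782, 594.4781], [0.4655, 0.1098, -0.8782, 1140.4978], [0.0, 0.0, 0.0, 1.0]]
{'t': 0.1, 'joint_pos': array([ 1.23539700e+00,  4.91482428e-01,  1.55938397e+00, -7.15892523e-06,
        1.09165909e+00, -1.05623045e-01]), 'joint_velocities': array([-1.20553086e-03, -1.03282142e-03, -3.49166479e-03, -2.11683047e-03,
        5.40058092e-04,  4.46821803e-05]), 'effort': array([ 2.68182856e-03, -6.19445586e+01, -2.62027770e+01, -1.04062460e-04,
        2.83809211e-03, -2.62618727e-05]), 'tool_pos': array([142.28157266, 608.39780526, 230.79819782]), 'eef_rot': array([-9.89210634e-05,  1.14633917e-01,  9.93407695e-01, -4.55822643e-04]), 'contact_force': array([ 0.10071929, -0.04511521, -0.83010335]), 'torque': array([-0.01735592, -0.03704809,  0.02203304]), 'finger_force': 0.0, 'gripper_width': 85.33918853785569}
```

View pics/top0.png

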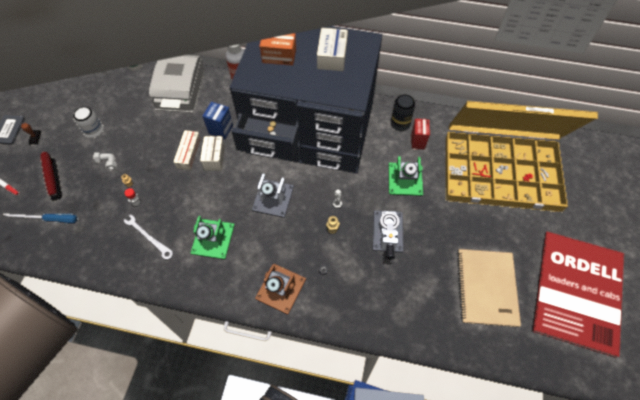

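View pics/scene0.png

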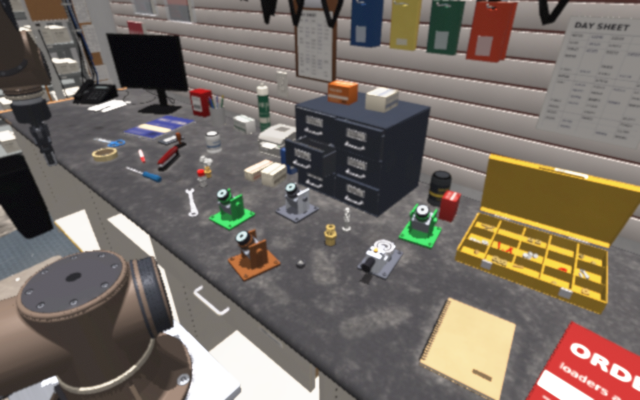

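The top view shows the nest at about (389,232) with its knob at (389,252), the grey camera stand at (272,192), and the nut, adapter and bolt at (323,270), (333,223) and (338,197). In the scene view the nest is at (380,257) and the stand at (297,203). I'll zoom in next.

Run:
```python
import cv2,numpy as np
t=cv2.imread("pics/top0.png");s=cv2.imread("pics/scene0.png")
def c(i,x,y,w=66,h=50): return cv2.resize(i[y:y+h,x:x+w],(400,300),interpolation=cv2.INTER_CUBIC)
o=np.vstack([np.hstack([c(t,356,205,80,60),c(t,236,165,80,60)]),np.hstack([c(s,346,230,80,60),c(s,260,170,80,60)])])
cv2.imwrite("pics/z0.png",o)
```

```text
(no output)
```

View pics/z0.png

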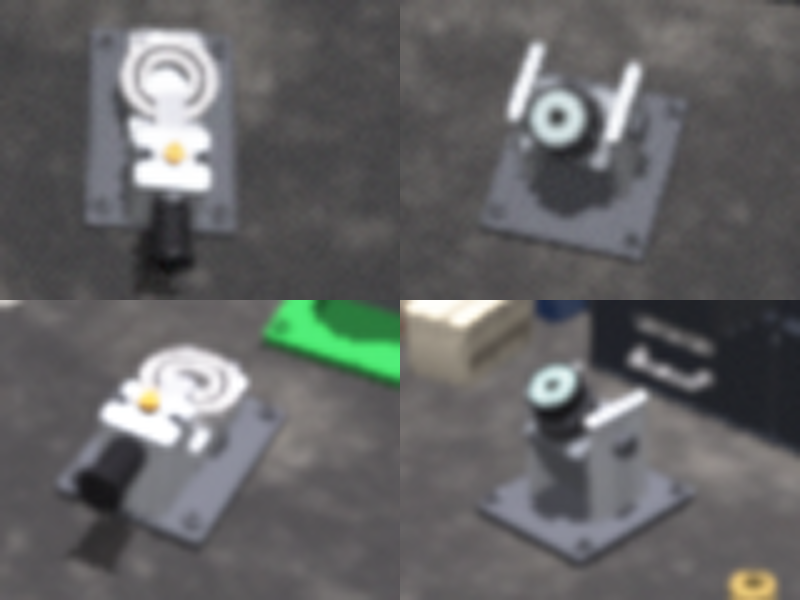

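Each crop is 5x. The nest plate corners, bearing rings, knob, stand plate corners and lens glass are all clear, so I can fit poses from them.

```bash
cat > h.py <<'E'
import numpy as np, cv2
from scipy.optimize import least_squares
from scipy.spatial.transform import Rotation as R
def proj(d,P):
    V=np.array(d["view"]); q=np.atleast_2d(P)@V[:3,:3].T+V[:3,3]
    return np.c_[d["fx"]*q[:,0]/q[:,2]+d["cx"], d["fy"]*q[:,1]/q[:,2]+d["cy"]]
def ray(d,uv,z):
    V=np.array(d["view"]); r=V[:3,:3].T@np.array([(uv[0]-d["cx"])/d["fx"],(uv[1]-d["cy"])/d["fy"],1]); o=-V[:3,:3].T@V[:3,3]
    return o+r*(z-o[2])/r[2]
def tri(dl,uvs,p0):
    f=lambda p:np.concatenate([proj(d,p)[0]-u for d,u in zip(dl,uvs)])
    s=least_squares(f,p0); return s.x,s.fun
def place(p,L):
    c,s=np.cos(p[2]),np.sin(p[2]); L=np.array(L,float); return np.c_[p[0]+c*L[:,0]-s*L[:,1],p[1]+s*L[:,0]+c*L[:,1],L[:,2]]
E
python3 - <<'E'
from h import *
from station import env
T=env.read_camera("top");S=env.read_camera("scene")
print("bearing@45",ray(T,(389.6,221),45),ray(S,(385,245.6),45)); print("lens@105",ray(T,(267.2,188.4),105),ray(S,(290.4,187),105))
print(tri([T,S],[(389.6,221),(385,245.6)],[600,0,45]),tri([T,S],[(267.2,188.4),(290.4,187)],[600,200,105]))
def fit(Lt,ut,Ls,us,p0,w=None):
    f=lambda p:np.r_[(proj(T,place(p,Lt))-ut).ravel(),(proj(S,place(p,Ls))-us).ravel()]
    s=least_squares(f,p0,loss="soft_l1"); print(s.x,f(s.x).round(1)); return s.x
n=fit([(-76,42,8),(-76,-42,8),(49,42,8),(49,-42,8),(0,0,45)],np.array([(373.4,249.4),(403.4,251.4),(375,210.6),(402.4,212),(389.6,221)]),
 [(-76,42,8),(-76,-42,8),(49,-42,8),(0,0,45)],np.array([(357.4,267.4),(385.4,279.4),(403,252.6),(385,245.6)]),[600,-50,0.])
b=fit([(-55,50,10),(-55,-50,10),(55,-50,10)],np.array([(252.6,210.6),(284,216.6),(293.4,184.4)]),
 [(-55,50,10),(-55,-50,10),(55,-50,10)],np.array([(275.4,211.4),(296.6,222.4),(318.6,207.8)]),[650,200,0.])
for uv,z in (((323,270),10),((333,223),40),((338,197),50)): print(ray(T,uv,z).round())
E
```

```text
bearing@45 [ 637.27304628 -169.76098218   45.        ] [ 642.37709365 -172.18685741   45.        ]
lens@105 [633.24814629 180.51659617 105.        ] [634.62895448 178.5540516  105.        ]
(array([ 639.3612863 , -171.42648103,   45.28941016]), array([ 0.71062614, -0.58108656, -0.82219675,  0.32724067])) (array([634.8130787 , 180.39856944, 103.737448  ]), array([ 0.23589362, -0.24108166, -0.35580449,  0.14440238]))
[ 6.38530738e+02 -1.71132484e+02  1.49078808e-01] [ 0.1  0.4  0.1  0.3 -0.7 -0.2  0.6  0.2  0.6 -0.3 -0.7 -0.5  0.5 -0.8
  0.6 -0.4 -1.1  0.5]
[6.58180454e+02 1.78289565e+02 1.97393225e-02] [-0.4 -0.   1.4 -0.1  0.4  0.2 -1.1 -0.4 -0.1 -0.5  0.  -0.2]
[467. -15.  10.]
[599. -15.  40.]
[679. -13.  50.]
```

Nest fitted at (638.5, -171.1) with yaw 0.149, and lens at about (634.5, 180, 105) with stand yaw about 0.02. Heights agree within 1.5 mm. I'll check where the wrist camera sits on the tool and plan a first move towards the stand.

```bash
cat >> h.py <<'E'
def quat(q): return R.from_quat([q[1],q[2],q[3],q[0]])
def down(yaw): # tool x = -nest x, y = nest y, z down
    c,s=np.cos(yaw),np.sin(yaw); return R.from_matrix(np.array([[-c,-s,0],[-s,c,0],[0,0,-1]]).T.T)
def move(env,pos,Rt):
    o=env.get_obs(); r=quat(o["eef_rot"]); 
    rv=(r.inv()*Rt).as_rotvec(); d=np.array(pos)-o["tool_pos"]
    print("t",o["t"],"rot share",(rv/1.5).round(4),"dp share after rot",(Rt.inv().apply(d)/120).round(4),"before",(r.inv().apply(d)/120).round(4))
E
python3 - <<'E'
from h import *
from station import env
o=env.get_obs(); W=env.read_camera("wrist"); V=np.array(W["view"]); r=quat(o["eef_rot"])
c=-V[:3,:3].T@V[:3,3]; print("cam in tool",r.inv().apply(c-o["tool_pos"]),"cam fwd in tool",r.inv().apply(V[2,:3]),W["fx"])
move(env,[540,190,300],down(0.149))
E
```

```text
cam in tool [  83.5035501    -0.31221798 -141.91647938] cam fwd in tool [-3.22856675e-01  6.14947315e-04  9.46447669e-01] 293.6038095071275
t 0.25 rot share [-3.000e-04 -1.000e-04 -2.525e-01] dp share after rot [-2.7597 -3.9408 -0.5746] before [-4.0214 -2.6411 -0.5736]
```

Emit:
arm_command:
  motion:
    - {"dp": [0,0,-0.1],"delta_rot": [0,0,-0.084],"jaw": 1}
    - {"dp": [0,0,-0.1],"delta_rot": [0,0,-0.084],"jaw": 1}
    - {"dp": [0,0,-0.1],"delta_rot": [0,0,-0.0845],"jaw": 1}
    - {"dp": [-0.23,-0.328,0],"delta_rot": [0,0,0],"jaw": 1}
    - {"dp": [-0.23,-0.328,0],"delta_rot": [0,0,0],"jaw": 1}
    - {"dp": [-0.23,-0.328,0],"delta_rot": [0,0,0],"jaw": 1}
    - {"dp": [-0.23,-0.328,0],"delta_rot": [0,0,0],"jaw": 1}
    - {"dp": [-0.23,-0.328,0],"delta_rot": [0,0,0],"jaw": 1}
    - {"dp": [-0.23,-0.328,0],"delta_rot": [0,0,0],"jaw": 1}
    - {"dp": [-0.23,-0.328,0],"delta_rot": [0,0,0],"jaw": 1}

```text
t: 1.25
tool_pos: [375.3, 363.2, 267.5]
eef_rot: [0.0, -0.074, 0.997, 0.0]
contact_force: [1.6, -0.0, -0.4]
gripper_width: 85.5
finger_force: 0.0
```

Emit:
arm_command:
  motion:
    - {"dp": [-0.23,-0.328,0],"delta_rot": [0,0,0],"jaw": 1}
    - {"dp": [-0.23,-0.328,0],"delta_rot": [0,0,0],"jaw": 1}
    - {"dp": [-0.23,-0.328,0],"delta_rot": [0,0,0],"jaw": 1}
    - {"dp": [-0.23,-0.328,0],"delta_rot": [0,0,0],"jaw": 1}
    - {"dp": [-0.23,-0.328,0],"delta_rot": [0,0,0],"jaw": 1}
    - {"dp": [0,0,0],"delta_rot": [0,0,0],"jaw": 1}
    - {"dp": [0,0,0],"delta_rot": [0,0,0],"jaw": 1}
    - {"dp": [0,0,0],"delta_rot": [0,0,0],"jaw": 1}
    - {"dp": [0,0,0],"delta_rot": [0,0,0],"jaw": 1}
    - {"dp": [0,0,0],"delta_rot": [0,0,0],"jaw": 1}

```text
t: 2.25
tool_pos: [539.4, 191.6, 267.5]
eef_rot: [0.0, -0.075, 0.997, 0.0]
contact_force: [-0.4, -0.4, -0.9]
gripper_width: 85.2
finger_force: 0.0
```

Run:
```python
from h import *
from station import env
o=env.get_obs();print(o["tool_pos"],o["joint_pos"].round(3),o["contact_force"])
W=env.read_camera("wrist"); cv2.imwrite("pics/w1.png",W["frame"]); np.save("w1.npy",W,allow_pickle=True)
print(proj(W,[[634.5,179.7,105],[638.5,-171,45]]))
move(env,[605,-171,240],down(0.149))
```

```text
[539.37194926 191.575253   267.51904879] [ 0.226  0.381  1.644  0.     1.117 -1.496] [-0.35916043 -0.42585657 -0.88055043]
[[296.47433063 257.85563593]
 [ 34.30449451 201.64927507]]
t 2.3 rot share [0.0001 0.0002 0.0009] dp share after rot [-0.0917 -3.0683  0.229 ] before [-0.0874 -3.0685  0.2286]
```

View pics/w1.png

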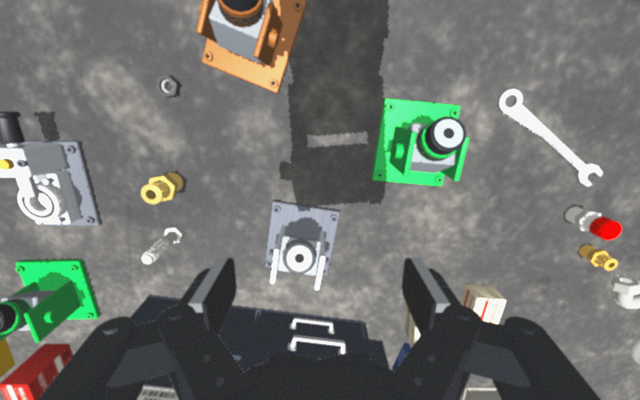

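The wrist picture shows the lens at (299,258), against (296.5,258) predicted, with the stand plate's near corners at (276,201) and (340,208). The nest is at the left edge. Now over to the nest.

Emit:
arm_command:
  motion:
    - {"dp": [-0.0102,-0.341,0.0254],"delta_rot": [0,0,0],"jaw": 1}
    - {"dp": [-0.0102,-0.341,0.0254],"delta_rot": [0,0,0],"jaw": 1}
    - {"dp": [-0.0102,-0.341,0.0254],"delta_rot": [0,0,0],"jaw": 1}
    - {"dp": [-0.0102,-0.341,0.0254],"delta_rot": [0,0,0],"jaw": 1}
    - {"dp": [-0.0102,-0.341,0.0254],"delta_rot": [0,0,0],"jaw": 1}
    - {"dp": [-0.0102,-0.341,0.0254],"delta_rot": [0,0,0],"jaw": 1}
    - {"dp": [-0.0102,-0.341,0.0254],"delta_rot": [0,0,0],"jaw": 1}
    - {"dp": [-0.0102,-0.341,0.0254],"delta_rot": [0,0,0],"jaw": 1}
    - {"dp": [-0.0102,-0.341,0.0254],"delta_rot": [0,0,0],"jaw": 1}
    - {"dp": [0,0,0],"delta_rot": [0,0,0],"jaw": 1}

```text
t: 3.3
tool_pos: [605.8, -175.7, 239.1]
eef_rot: [-0.0, -0.073, 0.997, -0.0]
contact_force: [-1.2, 0.8, -0.8]
gripper_width: 85.6
finger_force: 0.0
```

Run:
```python
from h import *
from station import env
o=env.get_obs();print(o["t"],o["tool_pos"],o["joint_pos"].round(3))
W=env.read_camera("wrist"); np.save("w2.npy",W,allow_pickle=True)
p=[638.5,-171.1,.149]; u=proj(W,place(p,[(0,0,45),(-95,0,51),(-76,0,8)])); print(u)
W1=np.load("w1.npy",allow_pickle=True).item()
a=W1["frame"][190:300,240:370]; x,y=(int(u[0,0])-90,int(u[0,1])-130)
b=W["frame"][max(y,0):max(y,0)+200,x:x+180]; print("crop",x,max(y,0))
cv2.imwrite("pics/z2.png",np.hstack([cv2.resize(b,(0,0),fx=2.8,fy=2.8,interpolation=cv2.INTER_CUBIC),np.zeros((560,5,3),np.uint8),cv2.copyMakeBorder(cv2.resize(a,(0,0),fx=2.2,fy=2.2,interpolation=cv2.INTER_CUBIC),0,560-242,0,0,cv2.BORDER_CONSTANT)]))
```

```text
3.3 [ 605.81891515 -175.66119508  239.05066601] [-3.870e-01  4.920e-01  1.534e+00 -1.000e-03  1.115e+00 -2.103e+00]
[[318.57366071 201.49274448]
 [318.40966607 120.7676668 ]
 [318.46867334 134.18655001]]
crop 228 71
```

View pics/z2.png

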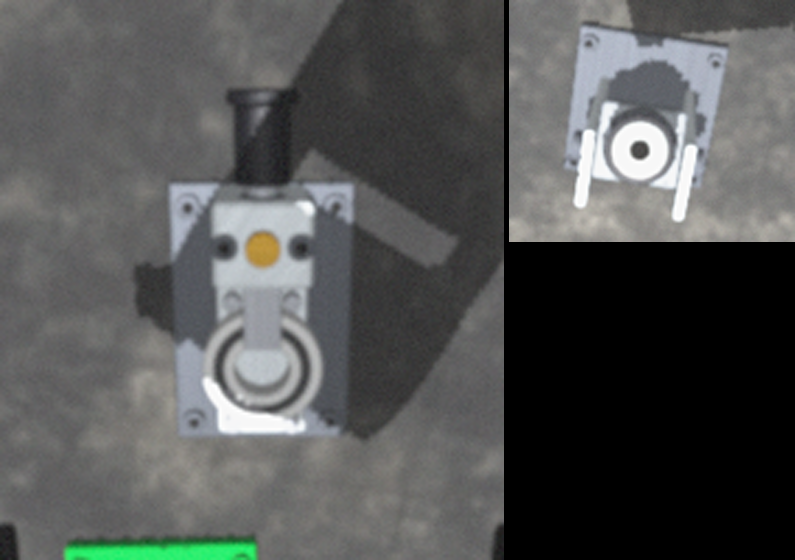

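The crop shows the bearing centre at wrist pixel (321.9,200.3) with the knob axis in the same column, so the yaw is right. Sideways there is about a 3 px disagreement between cameras. The fingers' mid-line in the wrist image can settle which one is biased.

Run:
```python
from h import *
from station import env
o=env.get_obs()
W1=np.load("w1.npy",allow_pickle=True).item();W=np.load("w2.npy",allow_pickle=True).item()
r=quat(o["eef_rot"])
print("tcp proj",proj(W,o["tool_pos"]),W["cx"],W["cy"])
for n,w in(("w1",W1),("w2",W)):
  g=w["frame"].mean(2); 
  for row in(275,285,295): 
    l=g[row]; print(n,row,[int(v) for v in l[215:250:1]],[int(v) for v in l[390:425]]) if row==285 else None
print("bearing",ray(W,(321.9,200.3),45),"knob",ray(W,(321.9,119.5),51),"lens",ray(W1,(299.5,257.7),105))
f=lambda p:(proj(W,place(p,[(-76,42,8),(-76,-42,8),(49,42,8),(49,-42,8)]))-np.array([(354,184),(168,184),(343,436),(180,436)])/2.8-[228,71]).ravel()
s=least_squares(f,[638,-168,.149]);print(s.x,s.fun.round(1))
```

```text
tcp proj [[322.89341556 260.68655184]] 318.75671390623097 199.92910451100394
w1 285 [37, 44, 42, 47, 43, 41, 40, 40, 42, 45, 46, 42, 44, 40, 42, 41, 42, 42, 38, 42, 53, 96, 130, 142, 139, 136, 131, 133, 133, 132, 133, 134, 140, 141, 139] [132, 125, 122, 124, 127, 133, 130, 133, 126, 128, 122, 103, 77, 41, 39, 37, 42, 37, 40, 40, 39, 44, 43, 43, 44, 36, 37, 39, 36, 43, 41, 40, 40, 42, 40]
w2 285 [30, 34, 37, 33, 35, 39, 34, 32, 39, 39, 33, 30, 33, 36, 40, 40, 36, 32, 32, 37, 38, 70, 96, 110, 112, 113, 116, 119, 118, 116, 119, 121, 121, 118, 114] [145, 144, 141, 139, 138, 132, 128, 125, 122, 125, 120, 100, 66, 42, 33, 30, 38, 31, 36, 33, 35, 39, 34, 35, 38, 36, 36, 35, 35, 34, 42, 35, 40, 31, 36]
bearing [ 636.39921244 -167.34396704   45.        ] knob [ 542.67845864 -181.6482204    51.        ] lens [633.75839819 183.18651003 105.        ]
[ 6.40173638e+02 -1.67183634e+02  1.50631162e-01] [ 0.5 -0.8 -0.3 -0.6  1.1  0.8 -1.2  1. ]
```

Run:
```python
from h import *
from station import env
move(env,[544.6,-181.7,120],down(0.15))
```

```text
t 3.35 rot share [ 0.0002 -0.0003 -0.0022] dp share after rot [0.512  0.0086 0.9937] before [0.5115 0.0066 0.9939]
```

Emit:
arm_command:
  motion:
    - {"dp": [0.17,0.003,0.2],"delta_rot": [0,0,-0.002],"jaw": 1}
    - {"dp": [0.17,0.003,0.2],"delta_rot": [0,0,0],"jaw": 1}
    - {"dp": [0.17,0.003,0.2],"delta_rot": [0,0,0],"jaw": 1}
    - {"dp": [0,0,0.2],"delta_rot": [0,0,0],"jaw": 1}
    - {"dp": [0,0,0.19],"delta_rot": [0,0,0],"jaw": 1}
    - {"dp": [0,0,0],"delta_rot": [0,0,0],"jaw": 1}
    - {"dp": [0,0,0],"delta_rot": [0,0,0],"jaw": 1}
    - {"dp": [0,0,0],"delta_rot": [0,0,0],"jaw": 1}
    - {"dp": [0,0,0],"delta_rot": [0,0,0],"jaw": 1}
    - {"dp": [0,0,0],"delta_rot": [0,0,0],"jaw": 1}

```text
t: 4.35
tool_pos: [545.1, -180.0, 121.9]
eef_rot: [0.001, -0.076, 0.997, -0.0]
contact_force: [0.7, -0.3, -0.2]
gripper_width: 85.4
finger_force: 0.0
```

Run:
```python
from h import *
from station import env
o=env.get_obs();print(o["t"],o["tool_pos"],o["contact_force"])
W=env.read_camera("wrist"); np.save("w3.npy",W,allow_pickle=True)
print("tcp",proj(W,o["tool_pos"]),"nest",proj(W,place([638.5,-167.5,.15],[(0,0,45),(-95,0,51),(-110,0,51),(-116,0,51)])))
f=W["frame"][100:400,120:520]; cv2.imwrite("pics/w3.png",cv2.resize(f,(800,600),interpolation=cv2.INTER_CUBIC))
```

```text
4.35 [ 545.13821411 -180.03595257  121.88165138] [ 0.70696322 -0.25690097 -0.20197396]
tcp [[318.96951679 260.52843093]] nest [[316.77854927 308.10438836]
 [316.89523933 212.2158176 ]
 [316.92438561 193.81942504]
 [316.93640269 186.2345437 ]]
```

View pics/w3.png

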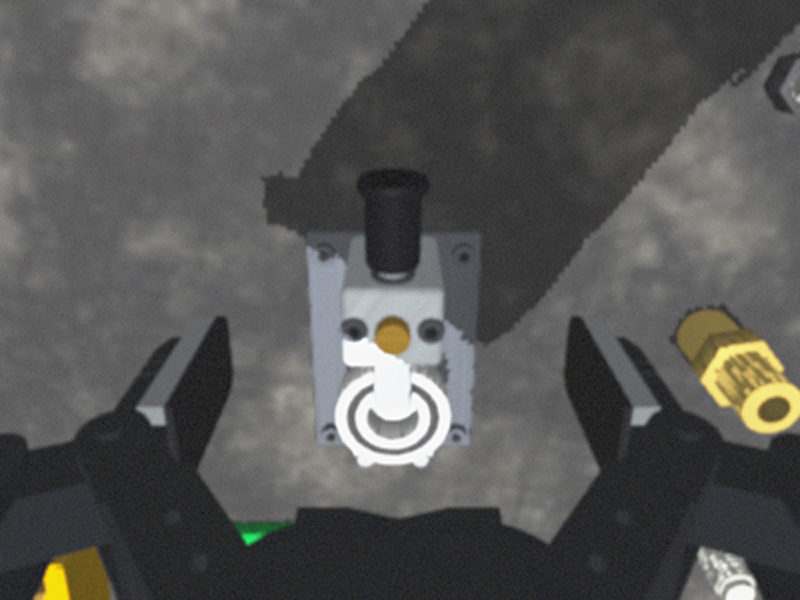

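The knob axis is at wrist column 316.5 (316.9 predicted) and the bearing at (316.5,307.5) (316.8,308.1 predicted). That fixes the nest at (638.3, -167.8) with yaw 0.15, and the finger mid-line agrees with the TCP. Now I'll lower onto the knob.

Emit:
arm_command:
  motion:
    - {"dp": [0.008,-0.0156,0.15],"delta_rot": [0,0,0],"jaw": 1}
    - {"dp": [0,0,0.15],"delta_rot": [0,0,0],"jaw": 1}
    - {"dp": [0,0,0.15],"delta_rot": [0,0,0],"jaw": 1}
    - {"dp": [0,0,0.15],"delta_rot": [0,0,0],"jaw": 1}
    - {"dp": [0,0,0.158],"delta_rot": [0,0,0],"jaw": 1}
    - {"dp": [0,0,0],"delta_rot": [0,0,0],"jaw": 1}
    - {"dp": [0,0,0],"delta_rot": [0,0,0],"jaw": 1}
    - {"dp": [0,0,0],"delta_rot": [0,0,0],"jaw": 1}
    - {"dp": [0,0,0],"delta_rot": [0,0,0],"jaw": 1}
    - {"dp": [0,0,0],"delta_rot": [0,0,0],"jaw": 1}

```text
t: 5.4
tool_pos: [544.5, -182.1, 30.8]
eef_rot: [0.001, -0.076, 0.997, -0.0]
contact_force: [-0.0, 0.8, -0.3]
gripper_width: 85.3
finger_force: 0.0
```

Emit:
arm_command:
  motion:
    - {"dp": [0,0,0],"delta_rot": [0,0,0],"jaw": 0}
    - {"dp": [0,0,0],"delta_rot": [0,0,0],"jaw": 0}
    - {"dp": [0,0,0],"delta_rot": [0,0,0],"jaw": 0}
    - {"dp": [0,0,0],"delta_rot": [0,0,0],"jaw": 0}
    - {"dp": [0,0,0],"delta_rot": [0,0,0],"jaw": 0}
    - {"dp": [0,0,0],"delta_rot": [0,0,0],"jaw": 0}
    - {"dp": [0,0,0],"delta_rot": [0,0,0],"jaw": 0}
    - {"dp": [0,0,0],"delta_rot": [0,0,0],"jaw": 0}
    - {"dp": [0,0,0],"delta_rot": [0,0,0],"jaw": 0}
    - {"dp": [0,0,0],"delta_rot": [0,0,0],"jaw": 0}
  grip_force: 40

```text
t: 6.4
tool_pos: [544.3, -182.3, 30.2]
eef_rot: [0.0, -0.076, 0.997, -0.0]
contact_force: [-2.1, -5.2, 2.5]
gripper_width: 20.7
finger_force: 39.1
```

Emit:
arm_command:
  motion:
    - {"dp": [0.03,0,0],"delta_rot": [0,0,0],"jaw": 0}
    - {"dp": [0.03,0,0],"delta_rot": [0,0,0],"jaw": 0}
    - {"dp": [0.03,0,0],"delta_rot": [0,0,0],"jaw": 0}
    - {"dp": [0.03,0,0],"delta_rot": [0,0,0],"jaw": 0}
    - {"dp": [0.03,0,0],"delta_rot": [0,0,0],"jaw": 0}
    - {"dp": [0.03,0,0],"delta_rot": [0,0,0],"jaw": 0}
    - {"dp": [0.03,0,0],"delta_rot": [0,0,0],"jaw": 0}
    - {"dp": [0,0,0],"delta_rot": [0,0,0],"jaw": 0}
    - {"dp": [0,0,0],"delta_rot": [0,0,0],"jaw": 0}
    - {"dp": [0,0,0],"delta_rot": [0,0,0],"jaw": 0}
  grip_force: 40

```text
t: 7.4
tool_pos: [519.5, -186.0, 30.2]
eef_rot: [0.0, -0.076, 0.997, -0.0]
contact_force: [2.2, -4.4, 2.5]
gripper_width: 20.7
finger_force: 40.2
```

Emit:
arm_command:
  motion:
    - {"dp": [0,0,0],"delta_rot": [0,0,0],"jaw": 1}
    - {"dp": [0,0,0],"delta_rot": [0,0,0],"jaw": 1}
    - {"dp": [0,0,0],"delta_rot": [0,0,0],"jaw": 1}
    - {"dp": [0,0,0],"delta_rot": [0,0,0],"jaw": 1}
    - {"dp": [0,0,0],"delta_rot": [0,0,0],"jaw": 1}
    - {"dp": [0,0,0],"delta_rot": [0,0,0],"jaw": 1}
    - {"dp": [0,0,0],"delta_rot": [0,0,0],"jaw": 1}
    - {"dp": [0,0,0],"delta_rot": [0,0,0],"jaw": 1}
    - {"dp": [0,0,-0.2],"delta_rot": [0,0,0],"jaw": 1}
    - {"dp": [0,0,-0.2],"delta_rot": [0,0,0],"jaw": 1}

```text
t: 8.4
tool_pos: [518.9, -185.7, 78.1]
eef_rot: [-0.001, -0.076, 0.997, 0.001]
contact_force: [-0.3, 0.2, 0.8]
gripper_width: 85.3
finger_force: 0.0
```

Emit:
arm_command:
  motion:
    - {"dp": [0,0,-0.25],"delta_rot": [0,0,0],"jaw": 1}
    - {"dp": [0,0,-0.25],"delta_rot": [0,0,0],"jaw": 1}
    - {"dp": [-0.24,0,0],"delta_rot": [0,0,0],"jaw": 1}
    - {"dp": [-0.24,0,0],"delta_rot": [0,0,0],"jaw": 1}
    - {"dp": [-0.24,0,0],"delta_rot": [0,0,0],"jaw": 1}
    - {"dp": [-0.24,0,0],"delta_rot": [0,0,0],"jaw": 1}
    - {"dp": [0,0,0],"delta_rot": [0,0,0],"jaw": 1}
    - {"dp": [0,0,0],"delta_rot": [0,0,0],"jaw": 1}
    - {"dp": [0,0,0],"delta_rot": [0,0,0],"jaw": 1}
    - {"dp": [0,0,0],"delta_rot": [0,0,0],"jaw": 1}

```text
t: 9.4
tool_pos: [632.4, -168.7, 138.2]
eef_rot: [-0.0, -0.076, 0.997, 0.0]
contact_force: [0.0, 0.1, -0.6]
gripper_width: 85.6
finger_force: 0.0
```

Run:
```python
from h import *
from station import env
o=env.get_obs();print(o["t"],o["tool_pos"],o["contact_force"])
W=env.read_camera("wrist"); np.save("w4.npy",W,allow_pickle=True)
print("nest",proj(W,place([638.3,-167.8,.15],[(0,0,45),(-37,0,55),(-12,0,55)])))
move(env,[638.3,-167.8,18],down(.15))
f=W["frame"][50:350,120:520]; cv2.imwrite("pics/w4.png",cv2.resize(f,(800,600),interpolation=cv2.INTER_CUBIC))
```

```text
9.4 [ 632.41734543 -168.66438269  138.22546169] [ 0.00934328  0.1088406  -0.64571873]
nest [[318.72791123 210.20771862]
 [318.87242665 170.5915712 ]
 [318.78050985 200.75965884]]
t 9.45 rot share [ 0.0001 -0.      0.0009] dp share after rot [-4.8400e-02 -1.0000e-04  1.0025e+00] before [-4.8400e-02 -3.0000e-04  1.0025e+00]
```

View pics/w4.png

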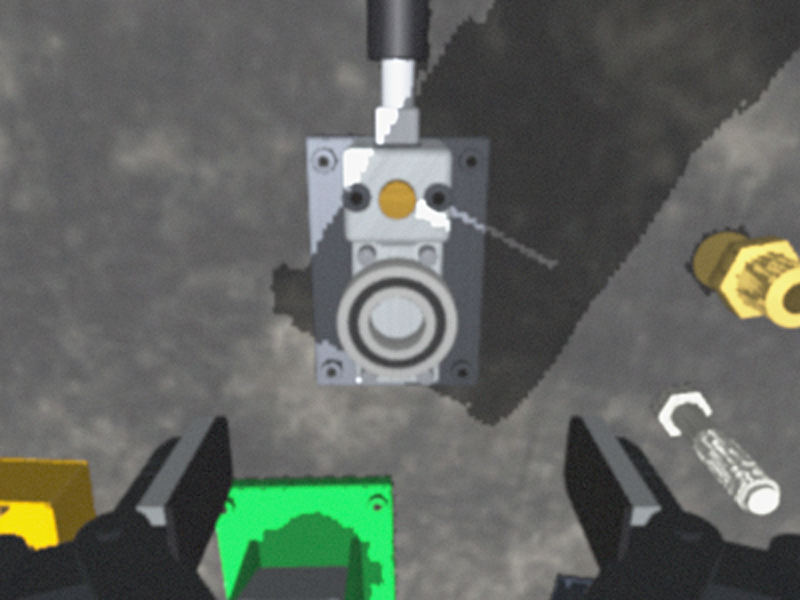

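The tongue is clear of the bearing and the knob is out. The bearing centre is at wrist (319,209.5), against (318.7,210.2) predicted. Descending to grip it.

Emit:
arm_command:
  motion:
    - {"dp": [-0.045,0,0.15],"delta_rot": [0,0,0],"jaw": 1}
    - {"dp": [0,0,0.2],"delta_rot": [0,0,0],"jaw": 1}
    - {"dp": [0,0,0.2],"delta_rot": [0,0,0],"jaw": 1}
    - {"dp": [0,0,0.2],"delta_rot": [0,0,0],"jaw": 1}
    - {"dp": [0,0,0.2],"delta_rot": [0,0,0],"jaw": 1}
    - {"dp": [0,0,0.085],"delta_rot": [0,0,0],"jaw": 1}
    - {"dp": [0,0,0],"delta_rot": [0,0,0],"jaw": 1}
    - {"dp": [0,0,0],"delta_rot": [0,0,0],"jaw": 1}
    - {"dp": [0,0,0],"delta_rot": [0,0,0],"jaw": 1}
    - {"dp": [0,0,0],"delta_rot": [0,0,0],"jaw": 1}

```text
t: 10.45
tool_pos: [638.9, -167.7, 15.0]
eef_rot: [0.001, -0.076, 0.997, -0.0]
contact_force: [-0.1, 0.1, 0.3]
gripper_width: 85.4
finger_force: 0.0
```

Emit:
arm_command:
  motion:
    - {"dp": [0,0,0],"delta_rot": [0,0,0],"jaw": 0}
    - {"dp": [0,0,0],"delta_rot": [0,0,0],"jaw": 0}
    - {"dp": [0,0,0],"delta_rot": [0,0,0],"jaw": 0}
    - {"dp": [0,0,0],"delta_rot": [0,0,0],"jaw": 0}
    - {"dp": [0,0,0],"delta_rot": [0,0,0],"jaw": 0}
    - {"dp": [0,0,0],"delta_rot": [0,0,0],"jaw": 0}
    - {"dp": [0,0,0],"delta_rot": [0,0,0],"jaw": 0}
    - {"dp": [0,0,0],"delta_rot": [0,0,0],"jaw": 0}
    - {"dp": [0,0,0],"delta_rot": [0,0,0],"jaw": 0}
    - {"dp": [0,0,0],"delta_rot": [0,0,0],"jaw": 0}
  grip_force: 50

```text
t: 11.45
tool_pos: [638.6, -167.6, 14.5]
eef_rot: [0.0, -0.076, 0.997, -0.0]
contact_force: [-2.0, 0.4, 4.7]
gripper_width: 49.9
finger_force: 51.8
```

Run:
```python
from station import env
o=env.get_obs();print({k:o[k] for k in("t","tool_pos","eef_rot","contact_force","torque","gripper_width","finger_force")})
```

```text
{'t': 11.45, 'tool_pos': array([ 638.62326474, -167.58231684,   14.5242274 ]), 'eef_rot': array([ 2.59924287e-04, -7.59197099e-02,  9.97113899e-01, -5.55803338e-05]), 'contact_force': array([-2.03854397,  0.4424811 ,  4.65075558]), 'torque': array([0.11518359, 0.24262815, 0.01722803]), 'gripper_width': 49.88881792244099, 'finger_force': 51.81901753287093}
```

Emit:
arm_command:
  motion:
    - {"dp": [0,0,-0.05],"delta_rot": [0,0,0],"jaw": 0}
    - {"dp": [0,0,-0.1],"delta_rot": [0,0,0],"jaw": 0}
    - {"dp": [0,0,-0.2],"delta_rot": [0,0,0],"jaw": 0}
    - {"dp": [0,0,-0.25],"delta_rot": [0,0,0],"jaw": 0}
    - {"dp": [0,0,-0.3],"delta_rot": [0,0,0],"jaw": 0}
    - {"dp": [0,0,-0.3],"delta_rot": [0,0,0],"jaw": 0}
    - {"dp": [0,0,-0.3],"delta_rot": [0,0,0],"jaw": 0}
    - {"dp": [0,0,-0.3],"delta_rot": [0,0,0],"jaw": 0}
    - {"dp": [0,0,0],"delta_rot": [0,0,0],"jaw": 0}
    - {"dp": [0,0,0],"delta_rot": [0,0,0],"jaw": 0}

```text
t: 12.45
tool_pos: [638.4, -167.5, 231.1]
eef_rot: [0.001, -0.076, 0.997, -0.0]
contact_force: [-0.0, -0.1, -2.3]
gripper_width: 50.8
finger_force: 52.1
```

Run:
```python
from h import *
from station import env
o=env.get_obs();print({k:o[k] for k in("t","tool_pos","contact_force","gripper_width","finger_force")})
W=env.read_camera("wrist"); np.save("w5.npy",W,allow_pickle=True)
r=quat(o["eef_rot"]); th=np.arange(0,2*np.pi,.02)
print(proj(W,o["tool_pos"]+r.apply([[0.3,0,-30.5],[26,0,-30.5],[-26,0,-30.5],[0,0,0]])))
f=W["frame"].copy()
for rad,c in((26,(0,0,255)),(15,(0,255,0))):
  for u in proj(W,o["tool_pos"]+r.apply(np.c_[.3+rad*np.cos(th),rad*np.sin(th),0*th-30.5])): cv2.circle(f,tuple(int(v) for v in u.round()),0,c,-1)
f=np.vstack([f[200:400,195:445]]); cv2.imwrite("pics/w5.png",cv2.resize(f,(750,600),interpolation=cv2.INTER_CUBIC))
# plan: hover view position left: tool tilted 25deg above focus
p=0.02; z=-np.array([-np.sin(.4363)*np.cos(p),-np.sin(.4363)*np.sin(p),np.cos(.4363)])
move(env,[560,180,270],down(.02))
```

```text
{'t': 12.45, 'tool_pos': array([ 638.35515806, -167.54339598,  231.05361217]), 'contact_force': array([-0.00781366, -0.0665743 , -2.32871977]), 'gripper_width': 50.77890492368483, 'finger_force': 52.146128634918796}
[[319.10271337 294.92251891]
 [319.2121327  243.73439285]
 [319.0040919  341.05923402]
 [318.99972407 260.45836829]]
t 12.5 rot share [ 0.0002 -0.0003  0.088 ] dp share after rot [ 0.5923  2.9078 -0.3352] before [ 0.2045  2.9606 -0.3343]
```

View pics/w5.png

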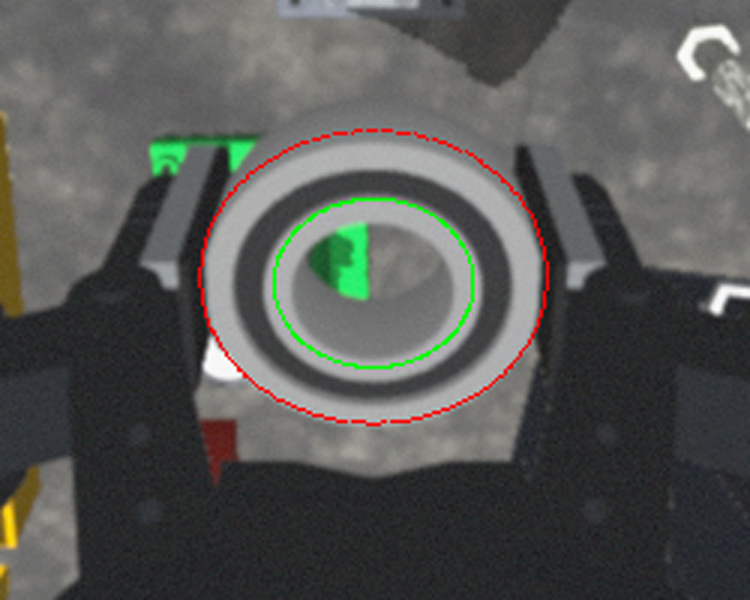

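The bearing is held and its rim matches my in-hand model within 1 px (underside 15.5 mm behind the TCP, x offset about 0.3 mm). Next I'll get the stand's yaw from the earlier wrist view and plan the tilted approach.

```bash
cat >> h.py <<'E'
def face(L,p,dist,ox=.3):
    s,c=np.sin(np.radians(25)),np.cos(np.radians(25))
    a=np.array([-s*np.cos(p),-s*np.sin(p),c]); y=np.array([-np.sin(p),np.cos(p),0]); M=np.array([np.cross(y,-a),y,-a]).T
    return np.array(L)+a*dist-M@np.array([ox,0,-15.5]),R.from_matrix(M)
E
python3 - <<'E'
from h import *
from station import env
W1=np.load("w1.npy",allow_pickle=True).item()
cv=lambda u:(np.array(u)-[509,0])/2.2+[240,190]
for a,b,z in (((581,205),(588,135),88),((679,217),(692,150),88),((582,25),(728,45),10),((570,168),(582,25),10),((705,178),(728,45),10)):
    A,B=ray(W1,cv(a),z),ray(W1,cv(b),z); print(A.round(1),B.round(1),np.arctan2(*(B-A)[1::-1]))
for dist in(200,120):
  P,Rt=face([633.8,183.2,105],.02,dist); print(P,Rt.as_matrix()[:,0]); move(env,P,Rt)
E
```

```text
[685.5 154.4  88. ] [639.3 153.6  88. ] -3.124932853363457
[685. 212.  88.] [639.9 212.6  88. ] 3.128752720664394
[603.6 135.2  10. ] [603. 232.  10.] 1.57739142929539
[711.6 137.7  10. ] [603.6 135.2  10. ] -3.1183592061557057
[705.3 233.5  10. ] [603. 232.  10.] -3.1275182731550473
[556.11436276 181.64608006 272.34057219] [-0.90612653 -0.01812495 -0.42261826]
t 12.5 rot share [ 0.0194 -0.2907  0.0866] dp share after rot [ 0.416   2.9222 -0.5853] before [ 0.2344  2.9791 -0.3538]
[589.91706203 182.3222242  199.83594922] [-0.90612653 -0.01812495 -0.42261826]
t 12.5 rot share [ 0.0194 -0.2907  0.0866] dp share after rot [0.416  2.9222 0.0814] before [-0.0451  2.9418  0.2503]
```

Emit:
arm_command:
  motion:
    - {"dp": [0.026,0.331,-0.0393],"delta_rot": [0,0,0],"jaw": 0}
    - {"dp": [0.026,0.331,-0.0393],"delta_rot": [0,0,0],"jaw": 0}
    - {"dp": [0.026,0.331,-0.0393],"delta_rot": [0,0,0],"jaw": 0}
    - {"dp": [0.026,0.331,-0.0393],"delta_rot": [0,0,0],"jaw": 0}
    - {"dp": [0.026,0.331,-0.0393],"delta_rot": [0,0,0],"jaw": 0}
    - {"dp": [0.026,0.331,-0.0393],"delta_rot": [0,0,0],"jaw": 0}
    - {"dp": [0.026,0.331,-0.0393],"delta_rot": [0,0,0],"jaw": 0}
    - {"dp": [0.026,0.331,-0.0393],"delta_rot": [0,0,0],"jaw": 0}
    - {"dp": [0.026,0.331,-0.0393],"delta_rot": [0,0,0],"jaw": 0}
    - {"dp": [0,0,0],"delta_rot": [0,0,0],"jaw": 0}

```text
t: 13.5
tool_pos: [555.1, 185.2, 271.7]
eef_rot: [-0.001, -0.078, 0.997, 0.0]
contact_force: [-0.5, 0.5, -1.0]
gripper_width: 50.4
finger_force: 52.3
```

Emit:
arm_command:
  motion:
    - {"dp": [0,0,0],"delta_rot": [0.0048,-0.0727,0.0216],"jaw": 0}
    - {"dp": [0,0,0],"delta_rot": [0.0048,-0.0727,0.0216],"jaw": 0}
    - {"dp": [0,0,0],"delta_rot": [0.0048,-0.0727,0.0216],"jaw": 0}
    - {"dp": [0,0,0],"delta_rot": [0.0048,-0.0727,0.0216],"jaw": 0}
    - {"dp": [0,0,0],"delta_rot": [0,0,0],"jaw": 0}
    - {"dp": [0,0,0],"delta_rot": [0,0,0],"jaw": 0}
    - {"dp": [0,0,0],"delta_rot": [0,0,0],"jaw": 0}
    - {"dp": [0,0,0],"delta_rot": [0,0,0],"jaw": 0}
    - {"dp": [0,0,0],"delta_rot": [0,0,0],"jaw": 0}
    - {"dp": [0,0,0],"delta_rot": [0,0,0],"jaw": 0}

```text
t: 14.5
tool_pos: [556.8, 181.4, 272.2]
eef_rot: [0.216, -0.01, 0.976, 0.002]
contact_force: [0.2, 0.5, -1.1]
gripper_width: 50.6
finger_force: 52.3
```

Run:
```python
from h import *
from station import env
o=env.get_obs();print({k:o[k] for k in("t","tool_pos","eef_rot","contact_force","gripper_width","joint_pos")})
W=env.read_camera("wrist"); np.save("w6.npy",W,allow_pickle=True)
print(proj(W,[[633.8,183.2,105]]))
P,Rt=face([633.8,183.2,105],.012,120); move(env,P,Rt)
f=W["frame"][60:330,150:510]; cv2.imwrite("pics/w6.png",cv2.resize(f,(800,600),interpolation=cv2.INTER_CUBIC))
```

```text
{'t': 14.5, 'tool_pos': array([556.8418688 , 181.41243597, 272.22094985]), 'eef_rot': array([ 0.2164154 , -0.0098573 ,  0.97624927,  0.00214002]), 'contact_force': array([ 0.18093815,  0.48349681, -1.07826367]), 'gripper_width': 50.60293621187118, 'joint_pos': array([ 0.24310472,  0.27029843,  1.87237564, -0.17175398,  0.5789181 ,
       -1.22400019])}
[[318.88453606 176.50335452]]
t 14.55 rot share [0.0023 0.0001 0.005 ] dp share after rot [0.0046 0.0069 0.6637] before [0.0046 0.0047 0.6638]
```

View pics/w6.png

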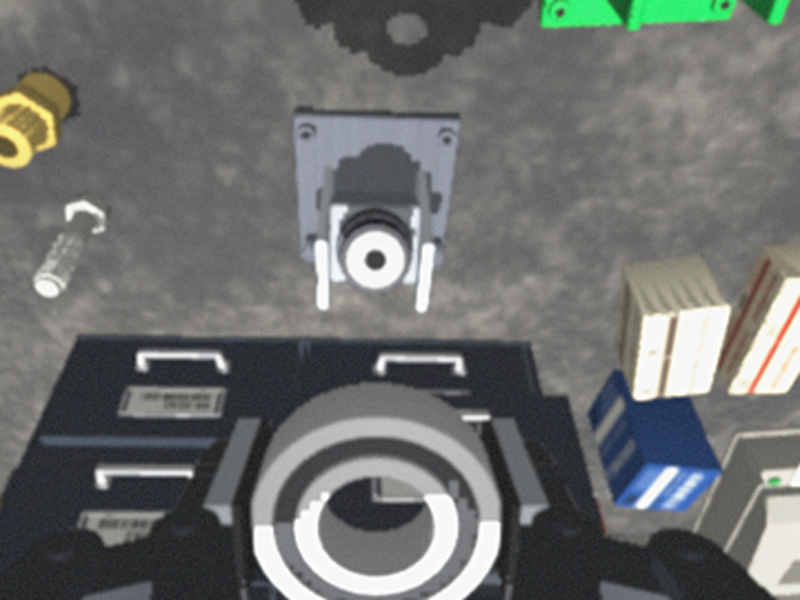

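The lens glass is at wrist (318.8,176.6), against (318.9,176.5) predicted, so the lens position holds. A quick yaw refinement, then the final approach.

Run:
```python
from h import *
from station import env
W=np.load("w6.npy",allow_pickle=True).item();W1=np.load("w1.npy",allow_pickle=True).item()
print(tri([W,W1],[(318.8,176.6),(299.5,257.7)],[634,183,105]))
cv=lambda u:np.array(u)/(800/360)+[150,60]
g=cv2.cvtColor(W["frame"],cv2.COLOR_BGR2GRAY)
for a,b,z in (((322,308),(321,240),88),((421,310),(428,243),88),((296,110),(462,114),10),((307,132),(447,136),10)):
    A,B=ray(W,cv(a),z),ray(W,cv(b),z); print(A.round(1),B.round(1),np.arctan2(*(B-A)[1::-1]))
```

```text
(array([633.30327971, 183.13242412, 105.78279882]), array([ 0.03531305,  0.00025862, -0.03598336, -0.00470853]))
[685.5 153.1  88. ] [635.3 154.3  88. ] 3.117557632911662
[685.9 211.3  88. ] [636.1 211.5  88. ] 3.136507268268572
[600.7 136.3  10. ] [601.2 233.3  10. ] 1.5662724039601437
[614.7 142.   10. ] [615.5 226.   10. ] 1.5606706264765136
```

Run:
```python
from h import *
from station import env
P,Rt=face([633.6,183.2,105],0,120); move(env,P,Rt)
```

```text
t 14.55 rot share [0.0057 0.0001 0.0122] dp share after rot [0.0062 0.0146 0.663 ] before [0.006  0.0091 0.6631]
```

Emit:
arm_command:
  motion:
    - {"dp": [0,0,0],"delta_rot": [0.0057,0,0.0122],"jaw": 0}
    - {"dp": [0.006,0.0146,0.15],"delta_rot": [0,0,0],"jaw": 0}
    - {"dp": [0,0,0.15],"delta_rot": [0,0,0],"jaw": 0}
    - {"dp": [0,0,0.15],"delta_rot": [0,0,0],"jaw": 0}
    - {"dp": [0,0,0.12],"delta_rot": [0,0,0],"jaw": 0}
    - {"dp": [0,0,0.093],"delta_rot": [0,0,0],"jaw": 0}
    - {"dp": [0,0,0],"delta_rot": [0,0,0],"jaw": 0}
    - {"dp": [0,0,0],"delta_rot": [0,0,0],"jaw": 0}
    - {"dp": [0,0,0],"delta_rot": [0,0,0],"jaw": 0}
    - {"dp": [0,0,0],"delta_rot": [0,0,0],"jaw": 0}

```text
t: 15.55
tool_pos: [589.6, 183.3, 200.7]
eef_rot: [0.217, -0.0, 0.976, 0.0]
contact_force: [0.3, -0.0, -1.8]
gripper_width: 50.2
finger_force: 52.3
```

Emit:
arm_command:
  motion:
    - {"dp": [0,0,0],"delta_rot": [0,0,0],"jaw": 0}
    - {"dp": [0,0,0],"delta_rot": [0,0,0],"jaw": 0}
    - {"dp": [0,0,0],"delta_rot": [0,0,0],"jaw": 0}
    - {"dp": [0,0,0],"delta_rot": [0,0,0],"jaw": 0}
    - {"dp": [0,0,0],"delta_rot": [0,0,0],"jaw": 0}
    - {"dp": [0,0,0],"delta_rot": [0,0,0],"jaw": 0}
    - {"dp": [0,0,0],"delta_rot": [0,0,0],"jaw": 0}
    - {"dp": [0,0,0],"delta_rot": [0,0,0],"jaw": 0}
    - {"dp": [0,0,0],"delta_rot": [0,0,0],"jaw": 0}
    - {"dp": [0,0,0],"delta_rot": [0,0,0],"jaw": 0}

```text
t: 16.55
tool_pos: [589.6, 183.2, 199.9]
eef_rot: [0.217, -0.0, 0.976, 0.0]
contact_force: [-1.1, 0.0, -1.1]
gripper_width: 50.5
finger_force: 52.3
```

Run:
```python
from h import *
from station import env
o=env.get_obs();print({k:o[k] for k in("t","tool_pos","contact_force","gripper_width")})
P,Rt=face([633.6,183.2,105],0,120); move(env,P,Rt)
W=env.read_camera("wrist"); r=quat(o["eef_rot"]); th=np.arange(0,2*np.pi,.02)
print("lens",proj(W,[[633.6,183.2,105]]))
f=W["frame"].copy()
for u in proj(W,o["tool_pos"]+r.apply(np.c_[.3+26*np.cos(th),26*np.sin(th),0*th-30.5])): cv2.circle(f,tuple(int(v) for v in u.round()),0,(0,0,255),-1)
g=f[100:370,140:500]; cv2.imwrite("pics/w7.png",cv2.resize(g,(800,600),interpolation=cv2.INTER_CUBIC))
```

```text
{'t': 16.55, 'tool_pos': array([589.61508752, 183.24750938, 199.94620979]), 'contact_force': array([-1.06843193,  0.04259279, -1.0564219 ]), 'gripper_width': 50.50741266604686}
t 16.55 rot share [0.     0.0003 0.    ] dp share after rot [-0.0003 -0.0004  0.0012] before [-0.0003 -0.0004  0.0012]
lens [[318.67028777 199.2869209 ]]
```

View pics/w7.png

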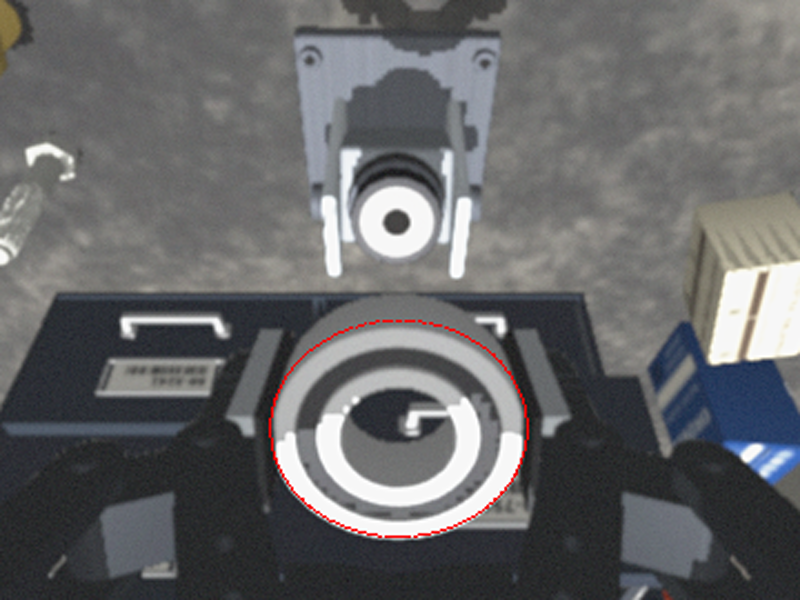

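The lens is at wrist (318.6,199.5), against (318.7,199.3) predicted. The held bearing lines up with the model, the stand sits symmetrically and the arm is still. Handing in.

```bash
python3 -c "
from station import env
print(env.close_job())"
```

```text
the job is handed in; nothing more can be done
None
```

I pulled the knob out and left it out, then lifted the bearing from the nest. It was handed in held still, its underside square to the lens 120 mm from the glass and centred to about 1 mm by the wrist camera, at about 17 s; no verdict came back.

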